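# Find the wobbly tap handle and take it out for repair

### The job

One of the two wooden tap handles standing in the steel rail has worked loose in its collar. Wiggle them along the rail to find it: rock the loose one clearly to the left and then clearly to the right while it is seated. Then pull it out and put it in the round white tub beside the rail, leaving the tub standing upright.

Things in the scene. Friction and masses are not known exactly. Their poses are not given: they have to be found in the camera images.
- tap_rail: fixed steel rail: plate 70 x 250 x 8 mm with two upright collars, 42 mm across, tops 40 mm above the worktop, bores 26 mm. Origin under its middle, on the worktop; y runs along the rail to the robot's left (left = +y, right = -y), the collars at y = +80 and -80 mm. With the fingers closing across the rail (along its x), a gripped handle can rock between the pads.
- handle_a_mid (a point): middle (half-way up, on the axis) of an upright turned wooden handle, 156 mm long, 0.12 kg; its 20 mm round foot stands 32 mm deep in a collar. The point is 86 mm above the worktop, z up. Grip the 24 mm neck 25 to 54 mm above it (29 mm knob above). Firm or loose is not told: if firm it does not give at all (stop at 6 N); if loose, 14 mm sideways at the neck is easy (limit 18 mm) and it lifts out.
- handle_b_mid (a point): middle (half-way up, on the axis) of an upright turned wooden handle, 156 mm long, 0.12 kg; its 20 mm round foot stands 32 mm deep in a collar. The point is 86 mm above the worktop, z up. Grip the 24 mm neck 25 to 54 mm above it (29 mm knob above). Firm or loose is not told: if firm it does not give at all (stop at 6 N); if loose, 14 mm sideways at the neck is easy (limit 18 mm) and it lifts out.
- tub: empty round white tub, open at the top, rim 181 mm across and 130 mm high, 0.8 kg. Its floor is about 125 mm across and 5 mm thick; the handle put in may stand, lean or lie. Origin at the centre of its underside, z up.
There are look-alikes about, which are no part of the job. What is shaped like the part that bears handle_b_mid but blue is not meant.

How it is judged:
By the outcome, as a careful person would: the job done as asked, in the order asked, and still so for the second after the job is handed in, with the robot touching nothing.
It also fails if it takes over 51 s, if anything falls off the work surface, if the arm or the gripper's body presses on something with over 40 N, if the wrist force passes 120 N, or if a joint passes its speed limit or range.

### The arm

A 6-joint arm with a two-finger parallel gripper is mounted at the origin on a cart in front of the work surface, level with it; the furniture and walls round the work are solid. World frame = base frame: x ahead of the robot, y to its left, z up, the work surface at z = 0. Lengths are in mm, angles in rad, forces in N, time in s.
With the tool pointing down it reaches from about 275 to 750 mm from the base axis. Payload 10.2 kg.
Tool frame: the origin (TCP) lies between the finger pads; the fingertips stand 22 mm ahead of it and the grasp point (between the pads) lies 3 mm ahead of it (ctrl.nose_length is the distance from the TCP to the fingertips, in mm); z points along the fingers, y is the line along which they close (so a half turn about z gives the same grasp; the last joint's range is limited). The gripper opens to 85 mm and grips with 20 to 120 N. Pads are 22 mm wide; open, the fingers measure 114 mm over their backs; the gripper's body (76 mm by 85 mm) begins 54 mm behind the grasp point. The pads swing forward as they close: fully open they stand 13 mm farther back than shut.
Start: joints at [1.061, 0.313, 1.498, -0, 1.331, -0.223], TCP at [148.527, 503.558, 253.294] pointing down, gripper open.
Joint ranges: [-2.94, 2.94], [-0.97, 2.17], [0.19, 2.56], [-1.23, 4.37], [0.02, 3.11], [-2.88, 2.88]. Speed limits (rad/s): [2.39, 2.39, 3.01, 3.14, 3.14, 3.14].

### API

Orientations are given as a unit quaternion [w, x, y, z].
In Python, from rig import sense, imaging, ctrl gives the robot as it stands. The module is installed in compiled form; this text tells all that it offers.
- The arm moves only by the tool apply_moves, never from a script. Its argument "commands" is a list of rows, each a list of 5 numbers: the gripper command: -1 is fully open, 1 is shut, values between are in proportion, then the shift along the tool's x, y, z in mm, then the turn about the tool's z in degrees. A call has 1 to 20 rows; each row shifts and turns the commanded pose from where the row before left it, along the tool's axes as they then stand; what a row does not reach is not made up. A row lasts 1/8 s, in which the tool goes at most 62.5 mm and 10.7 degrees, less where a joint would pass 70% of its speed; a pose out of reach is approached as far as the arm can. A call is refused whole if a number of a shift passes 62.5 or a number of a turn 10.7, either way. A call with a gripper value outside its range is refused whole. The fingers move at their own pace and stop on an object; "newtons" is the grip in N (left out, the last holds). Time passes only in rows, so rows that do not move let the fingers close. It gives the time, the measured TCP pose, the force, the opening and the grip force at its end, in the units of the state.
- sense(): the state, without advancing time (a new reading comes with each control period).
- imaging.capture(name): name is "scene" or "top"; returns the picture (480x640x3 uint8, blue, green, red); there is no depth.
- imaging.calibration(name): a dict with "camera_matrix" (3x3 intrinsics, pixels), "world_to_cam" (4x4, takes a point from world to camera coordinates). Camera axes: x right, y up, looking along -z (the intrinsics and any distortion apply to the point x, -y, -z); pixel columns grow to the right and rows downward; lengths in mm; the calibration is good to about 2 mm. A picture is of the moment at which its call begins. calibration takes no time and is no camera call.
- ctrl.finish_job(): hands the job in; it is judged then, once.
The state is a dict: "time_s": time; "joints": joint angles; "dq": joint speeds; "tau": joint torques, N m; "eef_pos": TCP position; "ee_rot": TCP orientation; "force": force on the tool from outside, world axes, zero at the start; "wrist_torque": the same for the moment, N m; "grip_width": opening from 0.0 (shut) to 1.0 (fully open); "grip_force": force on a finger pad.
Only numpy, scipy, OpenCV 4.12 (cv2) and the standard library are available. Lean on these libraries where they do the work, as an engineer would, in place of code of your own. Each camera call takes 0.05 s, during which the arm holds its last target. There are 200 camera calls.

## Working session

There is one attempt and no reset: what is moved stays moved. The work goes in short steps, Python scripts to look and compute and a tool call to move; the robot and the scene stay as the last step left them, time stands still between calls to the robot, and variables do not carry over. Pictures are saved under pics/ and viewed, at most 10 in all, crops included, and the job is handed in when it is done.

Besides the shell and the picture viewer there is one more tool, called after "Request:" as a command line: name --pt "numbers of a row" for each row, then --argument value for the rest. apply_moves: Moves the arm, as the interface text tells. Its arguments: {"type":"object","properties":{"commands":{"type":"array","items":{"type":"array","items":{"type":"number"}}},"newtons":{"type":"number"}},"required":["commands"]}

```bash
mkdir -p pics
python3 - <<'E'
from rig import sense, imaging, ctrl
import cv2
for n in("scene","top"):
    cv2.imwrite(f"pics/{n}0.png",imaging.capture(n)); c=imaging.calibration(n); print(n,c)
s=sense();print(s, ctrl.nose_length)
E
```

```text
scene {'camera_matrix': array([[582.69768024,   0.        , 314.27026693],
       [  0.        , 582.69768024, 240.48534735],
       [  0.        ,   0.        ,   1.        ]]), 'world_to_cam': array([[ 7.80261144e-01, -6.25124801e-01,  2.02861906e-02,
        -4.11198114e+02],
       [ 3.96411261e-01,  5.19355508e-01,  7.57052157e-01,
        -2.79884036e+02],
       [-4.83787824e-01, -5.82656708e-01,  6.53039434e-01,
        -7.95311250e+02],
       [ 0.00000000e+00,  0.00000000e+00,  0.00000000e+00,
         1.00000000e+00]])}
top {'camera_matrix': array([[469.41708152,   0.        , 318.07713008],
       [  0.        , 469.41708152, 236.90845502],
       [  0.        ,   0.        ,   1.        ]]), 'world_to_cam': array([[ 1.66757776e-02, -9.99735168e-01, -1.58591470e-02,
        -2.92060812e+01],
       [ 9.84489568e-01,  1.36467950e-02,  1.74911566e-01,
        -5.16849268e+02],
       [-1.74648817e-01, -1.85299511e-02,  9.84456414e-01,
        -8.91299785e+02],
       [ 0.00000000e+00,  0.00000000e+00,  0.00000000e+00,
         1.00000000e+00]])}
{'time_s': 0.1, 'joints': array([ 1.06060934e+00,  3.13402088e-01,  1.49834162e+00,  1.75118644e-05,
        1.33098621e+00, -2.23413648e-01]), 'dq': array([ 0.00091715, -0.0024201 , -0.00304691, -0.00059561,  0.00131775,
        0.00030683]), 'tau': array([ 2.89356591e-03, -4.12890458e+01, -2.60144126e+01, -1.60564291e-04,
        2.99811312e-03,  2.08974222e-05]), 'eef_pos': array([148.41860748, 503.38232373, 252.79550804]), 'ee_rot': array([-2.11867118e-04,  1.42897885e-01,  9.89737274e-01, -5.27756258e-04]), 'force': array([-0.44395357,  0.17942895,  0.56014415]), 'wrist_torque': array([-0.09948228, -0.00242794,  0.00934056]), 'grip_force': 0.0, 'grip_width': 0.9978990121155583} 22.0
```

View pics/scene0.png

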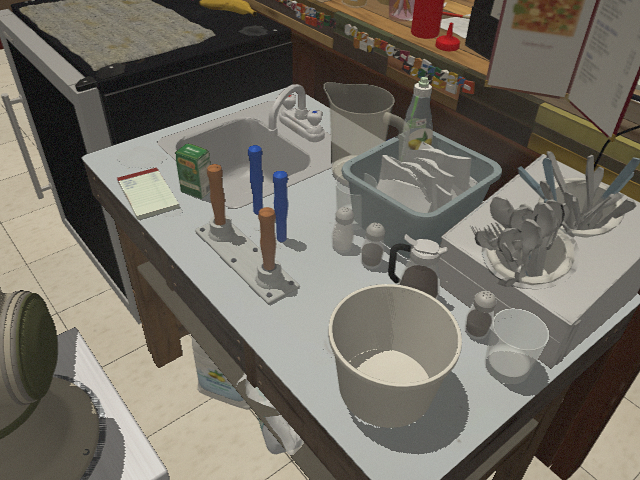

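View pics/top0.png

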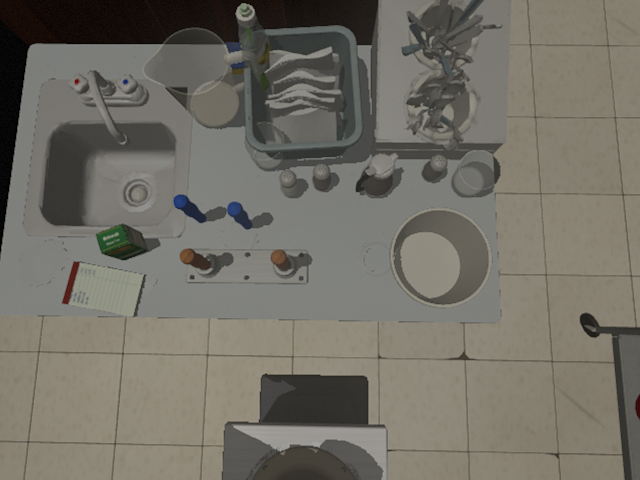

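The scene picture shows two brown handles in the rail, with knobs at about (215,170) and (267,213). Two blue look-alikes stand behind them at (255,150) and (280,176). In the top view the brown knobs are at (187,257) and (278,257), and the blue ones at (181,202) and (235,209). The tub is at (440,257). The brown handles are the ones meant, because they stand in the rail's collars. I'll confirm this with enlarged crops.

Run:
```python
import cv2
a=cv2.imread("pics/scene0.png")[130:310,170:320]; b=cv2.imread("pics/top0.png")[235:295,170:320]
cv2.imwrite("pics/c1.png",cv2.resize(a,None,fx=3.3,fy=3.3,interpolation=cv2.INTER_CUBIC))
cv2.imwrite("pics/c2.png",cv2.resize(b,None,fx=5,fy=5,interpolation=cv2.INTER_CUBIC))
```

```text
(no output)
```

View pics/c1.png

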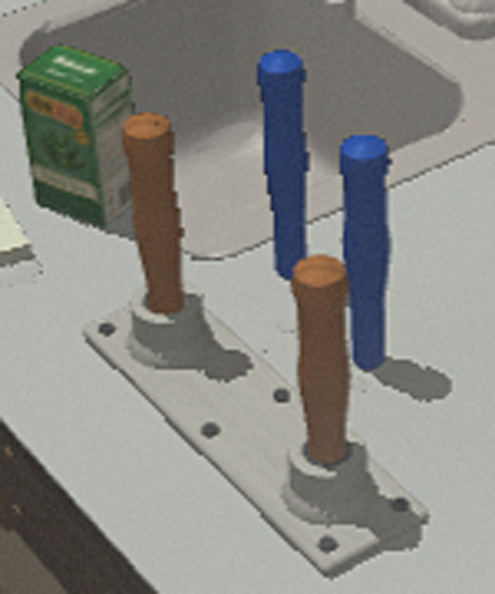

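View pics/c2.png

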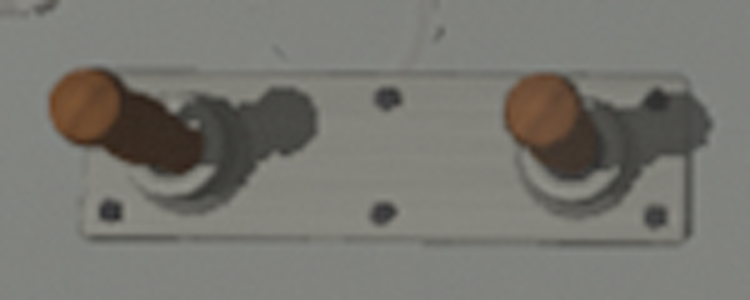

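The crops confirm it: both brown handles stand in the rail's collars, and the blue ones stand on the worktop. Knob tops are at top-view (187.4,256.2) and (278.4,257.0), and scene (214.8,168.5) and (267.0,212.4).

```bash
cat > h.py <<'E'
import numpy as np
from rig import imaging
def P(n,u,v,z):
    c=imaging.calibration(n);K=c["camera_matrix"];T=c["world_to_cam"]
    d=np.linalg.inv(K)@[u,v,1];d=T[:3,:3].T@(d*[1,-1,-1]);o=-T[:3,:3].T@T[:3,3]
    return o+d*(z-o[2])/d[2]
E
python3 - <<'E'
from h import *
np.set_printoptions(precision=1,suppress=True)
for u,v in((187.4,256.2),(278.4,257)):print("top",P("top",u,v,164))
for u,v in((214.8,168.5),(267,212.4)):print("sc",P("scene",u,v,164))
cs=[P("top",170+u/5,235+v/5,8) for u,v in((80,70),(82,239),(687,242),(690,76))];print(cs,np.mean(cs,0))
for u,v in((390,257),(491,257),(441,208),(441,306)):print("rim",P("top",u,v,130))
for u,v in((329,340),(461,340),(395,285),(395,394)):print("rimsc",P("scene",u,v,130))
from rig import sense
from scipy.spatial.transform import Rotation as R
q=sense()["ee_rot"];print(R.from_quat(np.r_[q[1:],q[0]]).as_matrix())
E
```

```text
top [459.1 202.4 164. ]
top [460.   44.4 164. ]
sc [455.6 195.3 164. ]
sc [456.3  37.9 164. ]
[array([494.6, 253.2,   8. ]), array([424.6, 247.7,   8. ]), array([427.2,  -0.4,   8. ]), array([495.7,  -0.2,   8. ])] [460.5 125.1   8. ]
rim [ 467.4 -152.5  130. ]
rim [ 470.  -332.7  130. ]
rim [ 558.9 -246.3  130. ]
rim [ 381.8 -241.1  130. ]
rimsc [ 386.8 -202.3  130. ]
rimsc [ 527.5 -311.1  130. ]
rimsc [ 530.5 -182.2  130. ]
rimsc [ 396.7 -317.4  130. ]
[[-1.   0.3 -0. ]
 [ 0.3  1.  -0. ]
 [ 0.  -0.  -1. ]]
```

Request:
apply_moves --pt "-0.3 0 0 0 10.51" --pt "-0.3 0 0 0 10.51" --pt "-0.3 0 0 0 10.51" --pt "-0.3 0 0 0 10.51" --pt "-0.3 0 0 0 10.51" --pt "-0.3 0 0 0 10.51" --pt "-0.3 0 0 0 10.51" --pt "-0.3 -30 31 0 0" --pt "-0.3 -30 31 0 0" --pt "-0.3 -30 31 0 0" --pt "-0.3 -30 31 0 0" --pt "-0.3 -30 31 0 0" --pt "-0.3 -30 31 0 0" --pt "-0.3 -30 31 0 0" --pt "-0.3 -30 31 0 0" --pt "-0.3 -30 31 0 0" --pt "-0.3 -34 30 0 0" --pt "-0.3 0 0 0 0" --newtons 20

```text
time_s: 2.35
eef_pos: [458.8, 197.7, 252.7]
ee_rot: [-0.0, 0.708, 0.706, -0.0]
force: [-0.2, 0.4, -0.0]
grip_width: 0.652
grip_force: 0.0
```

Run:
```python
from h import *
import cv2
from rig import sense
i=imaging.capture("scene");j=imaging.capture("top")
cv2.imwrite("pics/s1.png",np.hstack([cv2.resize(i[60:320,120:380],(400,400)),cv2.resize(j[140:340,120:320],(400,400))]))
print(P("top",181,202,156),P("top",235,209,156),P("scene",255,150,156),P("scene",280,176,156));print(sense())
```

```text
[557.5816432  222.74616234 156.        ] [545.98911811 125.30692724 156.        ] [552.93281607 214.08594315 156.        ] [539.8994521  117.41266783 156.        ]
{'time_s': 2.45, 'joints': array([1.76088243e-01, 2.56091571e-01, 1.57403233e+00, 2.59286023e-04,
       1.31242683e+00, 1.76747665e-01]), 'dq': array([ 0.02540595, -0.01024027,  0.00555822,  0.00012968, -0.00081437,
        0.00164624]), 'tau': array([-1.39722414e+00, -3.77442992e+01, -2.60631591e+01, -5.66364743e-02,
       -2.92558753e-02, -3.78427876e-02]), 'eef_pos': array([457.27248117, 199.54904968, 252.95930126]), 'ee_rot': array([-3.76818117e-04,  7.07363254e-01,  7.06850042e-01, -3.21231028e-04]), 'force': array([-0.19383844,  0.23228018,  0.89610337]), 'wrist_torque': array([ 0.00198706, -0.00050701, -0.02065134]), 'grip_force': 0.0, 'grip_width': 0.6499741078613557}
```

View pics/s1.png

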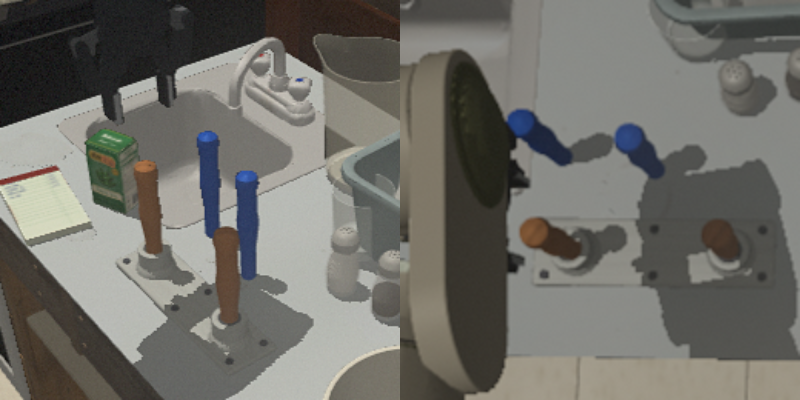

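Run:
```python
from h import *
np.set_printoptions(precision=1,suppress=True)
print(P("top",176,228,231),P("top",176,271,231),P("scene",193,133,231),P("scene",225,126,231))
for n in("top","scene"):
    c=imaging.calibration(n)
    for p in((457,199.5,231),(430,199.5,231),(484,199.5,231)):
        a=(c["world_to_cam"]@[*p,1])[:3]*[1,-1,-1];a=c["camera_matrix"]@a;print(n,a[:2]/a[2])
```

```text
[495.7 203.7 231. ] [426.5 198.9 231. ] [434.7 219.4 231. ] [490.2 207.2 231. ]
top [177.  251.9]
top [175.8 268.8]
top [178.1 235.2]
scene [210.6 133.8]
scene [196.5 138.8]
scene [224.3 128.9]
```

Request:
apply_moves --pt "-0.3 0 1 25 0" --pt "-0.3 0 0 25 0" --pt "-0.3 0 0 25 0" --pt "-0.3 0 0 25 0" --pt "-0.3 0 0 25 0" --pt "-0.3 0 0 0 0" --pt "-0.1 0 0 0 0" --pt "0.1 0 0 0 0" --pt "0.3 0 0 0 0" --pt "0.4 0 0 0 0" --pt "0.6 0 0 0 0" --pt "1 0 0 0 0" --pt "1 0 0 0 0" --newtons 20

```text
time_s: 4.08
eef_pos: [459.0, 199.6, 128.7]
ee_rot: [0.0, 0.707, 0.707, 0.001]
force: [2.4, 1.4, 5.6]
grip_width: 0.282
grip_force: 17.1
```

Request:
apply_moves --pt "1 0 0 0 0" --pt "1 0 0 0 0" --pt "1 1 0 0 0" --pt "1 1 0 0 0"

```text
time_s: 4.58
eef_pos: [459.0, 201.4, 128.7]
ee_rot: [0.001, 0.707, 0.707, 0.0]
force: [2.4, -1.9, 6.6]
grip_width: 0.287
grip_force: 16.9
```

Request:
apply_moves --pt "1 1 0 0 0" --pt "1 1 0 0 0"

```text
time_s: 4.82
eef_pos: [459.0, 203.3, 128.8]
ee_rot: [0.001, 0.707, 0.707, 0.0]
force: [0.7, -2.5, 6.4]
grip_width: 0.287
grip_force: 16.7
```

Request:
apply_moves --pt "1 1 0 0 0" --pt "1 1 0 0 0"

```text
time_s: 5.08
eef_pos: [459.1, 205.3, 128.8]
ee_rot: [0.001, 0.707, 0.707, 0.0]
force: [1.3, -2.0, 5.9]
grip_width: 0.285
grip_force: 16.5
```

Request:
apply_moves --pt "1 2 0 0 0" --pt "1 2 0 0 0" --pt "1 2 0 0 0" --pt "1 1 0 0 0" --pt "1 0 0 0 0"

```text
time_s: 5.7
eef_pos: [459.0, 212.4, 128.7]
ee_rot: [0.001, 0.707, 0.707, 0.0]
force: [3.1, -1.4, 4.5]
grip_width: 0.289
grip_force: 15.9
```

Run:
```python
from h import *
import cv2
i=imaging.capture("scene");j=imaging.capture("top")
cv2.imwrite("pics/s2.png",np.hstack([cv2.resize(i[130:280,170:320],(400,400)),cv2.resize(j[200:300,170:320],(600,400))[:,:400]]))
```

```text
(no output)
```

View pics/s2.png

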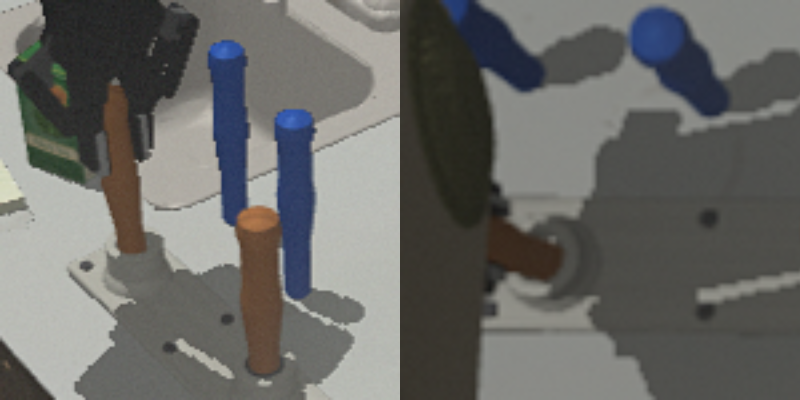

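The left handle (gripped, scene crop ~(120,150)) now leans clearly left in its collar while the other stands straight, and the force stayed at about 2 N, so it is the loose one. I'll complete the rock to the left, then go right and back to the middle.

Request:
apply_moves --pt "1 2 0 0 0" --pt "1 0 0 0 0" --pt "1 0 0 0 0" --pt "1 -3 0 0 0" --pt "1 -3 0 0 0" --pt "1 -3 0 0 0" --pt "1 -3 0 0 0" --pt "1 -3 0 0 0" --pt "1 -3 0 0 0" --pt "1 -3 0 0 0" --pt "1 -3 0 0 0" --pt "1 -2 0 0 0" --pt "1 0 0 0 0"

```text
time_s: 7.42
eef_pos: [458.7, 188.9, 128.5]
ee_rot: [-0.0, 0.707, 0.707, 0.001]
force: [2.6, 2.4, 5.4]
grip_width: 0.282
grip_force: 17.4
```

Request:
apply_moves --pt "1 -1 0 0 0" --pt "1 -1 0 0 0" --pt "1 0 0 0 0"

```text
time_s: 7.8
eef_pos: [458.6, 186.7, 128.4]
ee_rot: [-0.0, 0.707, 0.707, 0.0]
force: [2.3, 1.7, 4.9]
grip_width: 0.283
grip_force: 17.7
```

Request:
apply_moves --pt "1 -1 0 0 0" --pt "1 -1 0 0 0" --pt "1 0 0 0 0"

```text
time_s: 8.18
eef_pos: [458.5, 184.6, 128.3]
ee_rot: [-0.0, 0.707, 0.707, 0.0]
force: [2.4, 2.9, 4.6]
grip_width: 0.288
grip_force: 17.4
```

Run:
```python
from h import *
import cv2
i=imaging.capture("scene")
cv2.imwrite("pics/s3.png",cv2.resize(i[130:280,170:320],(500,500)))
```

```text
(no output)
```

View pics/s3.png

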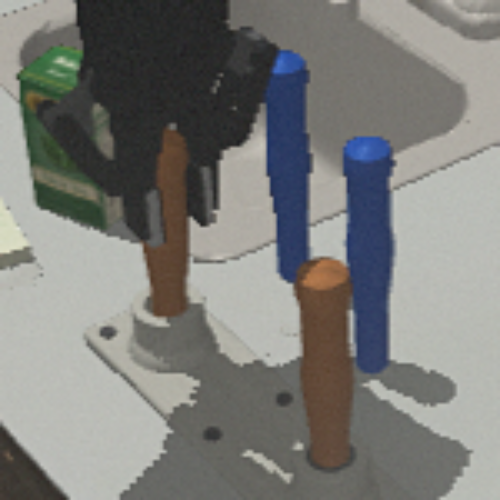

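Request:
apply_moves --pt "1 3 0 0 0" --pt "1 3 0 0 0" --pt "1 3 0 0 0" --pt "1 3 0 0 0" --pt "1 3 0 0 0" --pt "1 0 0 0 0" --pt "1 0 0 0 0" --pt "1 0 0 -5 0" --pt "1 0 0 -8 0" --pt "1 0 0 -10 0" --pt "1 0 0 -10 0" --pt "1 0 0 -10 0" --pt "1 0 0 -10 0" --pt "1 0 0 -20 0" --pt "1 0 0 -25 0" --pt "1 0 0 -30 0" --pt "1 0 0 -30 0" --pt "1 0 0 -27 0" --pt "1 0 0 0 0" --newtons 60

```text
time_s: 10.6
eef_pos: [458.9, 199.7, 314.9]
ee_rot: [0.001, 0.707, 0.707, 0.001]
force: [-0.4, -0.3, -1.8]
grip_width: 0.276
grip_force: 45.4
```

Run:
```python
from h import *
import cv2
i=imaging.capture("scene")
cv2.imwrite("pics/s4.png",cv2.resize(i[20:320,120:420],(500,500)))
```

```text
(no output)
```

View pics/s4.png

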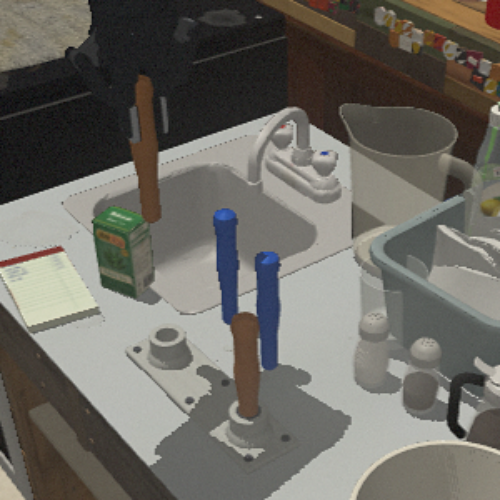

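The handle is out and hanging straight in the gripper. Next I carry it over the tub and lower it in.

Request:
apply_moves --pt "1 -15 0 0 0" --pt "1 -30 0 0 0" --pt "1 -30 0 0 0" --pt "1 -30 0 0 0" --pt "1 -30 0 0 0" --pt "1 -30 0 0 0" --pt "1 -30 0 0 0" --pt "1 -30 0 0 0" --pt "1 -30 0 0 0" --pt "1 -30 0 0 0" --pt "1 -30 0 0 0" --pt "1 -30 0 0 0" --pt "1 -30 2 0 0" --pt "1 -30 2 0 0" --pt "1 -30 2 0 0" --pt "1 -11 0 0 0" --pt "1 0 0 0 0" --pt "1 0 0 0 0"

```text
time_s: 12.9
eef_pos: [464.4, -245.7, 313.2]
ee_rot: [-0.0, 0.707, 0.707, 0.0]
force: [-0.1, -0.5, -1.0]
grip_width: 0.276
grip_force: 45.4
```

Request:
apply_moves --pt "1 0 0 15 0" --pt "1 0 0 25 0" --pt "1 0 0 25 0" --pt "1 0 0 25 0" --pt "1 0 0 25 0" --pt "1 0 0 20 0" --pt "1 0 0 15 0" --pt "1 0 0 15 0" --pt "1 0 0 10 0" --pt "1 0 0 0 0"

```text
time_s: 14.15
eef_pos: [464.3, -246.3, 137.7]
ee_rot: [-0.001, 0.707, 0.707, -0.0]
force: [1.2, -0.5, -1.4]
grip_width: 0.276
grip_force: 45.4
```

Run:
```python
from h import *
import cv2
i=imaging.capture("scene");j=imaging.capture("top")
cv2.imwrite("pics/s5.png",np.hstack([cv2.resize(i[220:470,290:490],(400,500)),cv2.resize(j[170:345,370:510],(400,500))]))
```

```text
(no output)
```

View pics/s5.png

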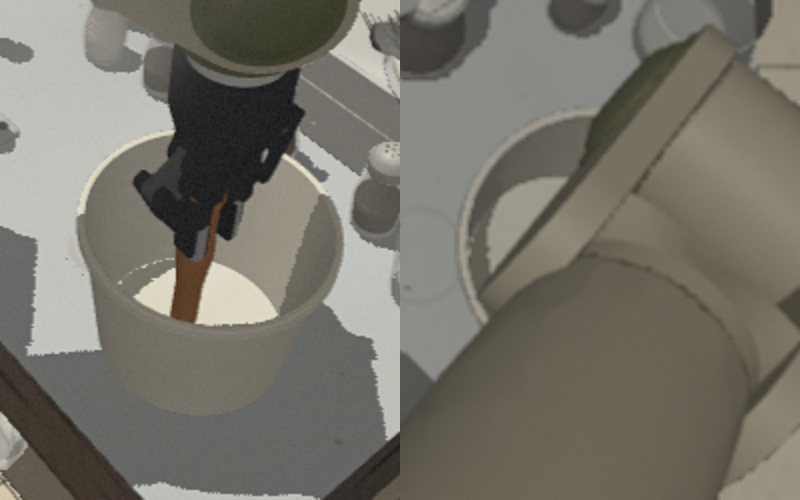

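The handle is inside the tub near its middle, and the gripper is clear of the rim. Next I lower a little more and release gently.

Request:
apply_moves --pt "1 0 0 3 0" --pt "1 0 0 3 0" --pt "1 0 0 2 0" --pt "1 0 0 2 0" --pt "1 0 0 0 0" --pt "1 0 0 0 0" --newtons 20

```text
time_s: 15.0
eef_pos: [464.5, -246.5, 128.4]
ee_rot: [0.0, 0.707, 0.707, 0.0]
force: [-1.0, -0.6, -1.0]
grip_width: 0.277
grip_force: 45.4
```

Request:
apply_moves --pt "0.35 0 0 0 0" --pt "0.2 0 0 0 0" --pt "0 0 0 0 0" --pt "-0.2 0 0 0 0" --pt "-0.2 0 0 0 0" --pt "-0.2 0 0 0 0" --pt "-0.2 0 0 -10 0" --pt "-0.2 0 0 -15 0" --pt "-0.2 0 0 -25 0" --pt "-0.2 0 0 -30 0" --pt "-0.2 0 0 -30 0" --pt "-0.2 0 0 -30 0" --pt "-0.2 0 0 -30 0" --pt "-0.2 0 0 0 0" --pt "-0.2 30 0 0 0" --pt "-0.2 30 0 0 0" --pt "-0.2 30 0 0 0" --pt "-0.2 0 0 0 0" --pt "-0.2 0 0 0 0"

```text
time_s: 17.38
eef_pos: [464.4, -156.9, 298.2]
ee_rot: [-0.0, 0.707, 0.707, -0.0]
force: [-0.2, -0.3, 0.7]
grip_width: 0.602
grip_force: 0.0
```

Run:
```python
from h import *
import cv2
i=imaging.capture("scene")
cv2.imwrite("pics/s6.png",i)
```

```text
(no output)
```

View pics/s6.png

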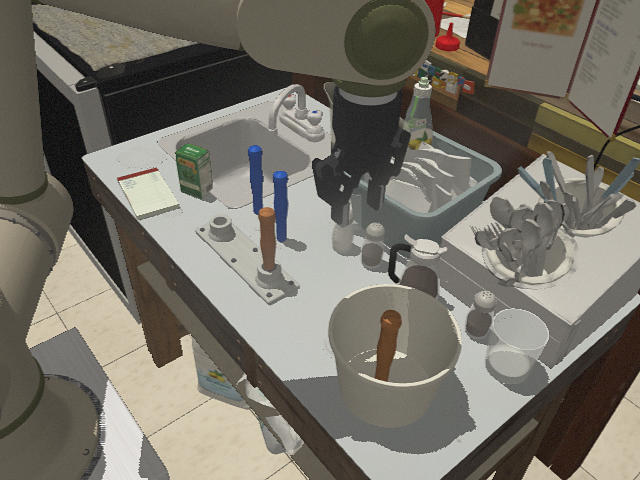

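The handle is in the upright tub, with its knob at (391,318). The other handle and the look-alikes have not moved, and the gripper is clear.

```bash
python3 -c "
from rig import ctrl
print(ctrl.finish_job())"
```

```text
the job is handed in; nothing more can be done
None
```

The left brown handle was the loose one: I rocked it left and then right while it was seated, pulled it out and put it in the upright white tub, then handed the job in at about 17 s; I did not wiggle the right handle, as the left, tried first, already gave.

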